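Hang gilded ornaments to dry with self-closing tweezers

ROBOT

A 6-joint arm with a two-finger parallel gripper is mounted at the origin on the work surface. World frame = base frame: x ahead of the robot, y to its left, z up, the work surface at z = 0. Lengths are in m, angles in rad, forces in N, time in s.
With the tool pointing down it reaches from about 0.275 to 0.75 m from the base axis. Payload 10.2 kg.
Tool frame: the origin (TCP) lies between the finger pads; the fingertips stand 14 mm ahead of it and the grasp point (between the pads) lies 5 mm behind it; z points along the fingers, y is the line along which they close (so a half turn about z gives the same grasp; the last joint's range is limited). The gripper opens to 88 mm and grips with 3 to 60 N. Pads are 18 mm wide; open, the fingers measure 123 mm over their backs; the gripper's body (75 mm by 187 mm) begins 45 mm behind the grasp point.
Start: joints at [1.014, 0.313, 1.498, -0, 1.331, -0.223], TCP at [0.172, 0.496, 0.253] pointing down, gripper open.
Joint ranges: [-2.94, 2.94], [-0.97, 2.17], [0.19, 2.56], [-1.23, 4.37], [0.02, 3.11], [-2.88, 2.88]. Speed limits (rad/s): [2.39, 2.39, 3.01, 3.14, 3.14, 3.14].

INTERFACE

Orientations are given as [roll, pitch, yaw] about the fixed x, y, z axes, in that order (R = Rz(yaw) Ry(pitch) Rx(roll)).
In Python, from cell import * gives the robot as it stands. The module is installed in compiled form; this text tells all that it offers. Calls block until the motion is done:
- movep(position, orientation): joint-space move of the TCP to a pose.
- movel(position, v=0.15, attitude=None, until_force=None): straight line of the TCP; attitude=None keeps the orientation; v is the mean speed in m/s. With until_force (N) it stops when the force on the tool has changed by that much, and returns True; else False.
- move_joints(angles): joint-space move.
- set_gripper(opening, strength=None): opening from 0.0 (shut) to 1.0 (fully open); strength is the grip in N (None keeps the last); returns when the fingers have stopped.
- hold(seconds).
- ik(position, orientation): joint angles nearest the present ones, or None.
- read_state(): the state.
- snapshot(name): name is "side" or "top"; returns a dict with "color" (384x512x3 uint8, red, green, blue), "K" (3x3 intrinsics, pixels), "distortion" ([k1, k2, p1, p2, k3] as OpenCV has them; the pictures are not rectified), "rvec" (rotation vector, rad) and "tvec" (3), from world to camera coordinates, as OpenCV has them. Camera axes: x right, y down, z forward; pixel columns grow to the right and rows downward; lengths in m; the calibration is good to about 2 mm. A picture is of the moment at which its call begins. There is no depth.
A pose or a line that the arm cannot do raises MotionError and nothing moves.
- finish_job(): hands the job in; it is judged then, once.
The state is a dict: "clock": time; "joint_pos": joint angles; "dq": joint speeds; "joint_efforts": joint torques, N m; "tool_pos": TCP position; "eef_rot": TCP orientation; "ft_force": force on the tool from outside, world axes, zero at the start; "ft_torque": the same for the moment, N m; "opening": opening from 0.0 (shut) to 1.0 (fully open); "grip_force": force on a finger pad.
Only numpy, scipy, OpenCV 4.12 (cv2) and the standard library are available. Lean on these libraries where they do the work, as an engineer would, in place of code of your own. Each camera call takes 0.05 s, during which the arm holds its last target. There are 200 camera calls.

TASK

Hang every freshly gilded ornament up to dry: squeeze a pair of the self-closing tweezers open, set the jaws around the ornament's upright blade, let go so that they grip it, and hang the tweezers by their eye on a hook of the drying rack, one ornament to a hook. Never touch an ornament with the fingers and do not push the other things on the bench about. Leave tweezers you do not need clipped upright on their strip.

Things in the scene. Friction and masses are not known exactly. Their poses are not given: they have to be found in the camera images.
- ornament0: Freshly gilded ornament (gold-coloured), 50 g: a foot 56 (x) x 44 (y) x 8 mm high, on whose middle stands a round rosette: a disc 38 mm across, 8 mm thick (thin along the ornament's own y), rising to about 45 mm above the bench. Origin at the centre of the foot's underside, z up. May be absent (None at the start).
- ornament1: Freshly gilded ornament (gold-coloured), 50 g: a foot 56 (x) x 44 (y) x 8 mm high, on whose middle stands a palmette: a blade 26 mm wide with a rounded top, 8 mm thick (thin along the ornament's own y), rising to about 45 mm above the bench. Origin at the centre of the foot's underside, z up. May be absent (None at the start).
- ornament2: Freshly gilded ornament (gold-coloured), 50 g: a foot 56 (x) x 44 (y) x 8 mm high, on whose middle stands a scroll crest: a blade 34 mm wide, stepped to 18 mm at its top, 8 mm thick (thin along the ornament's own y), rising to about 45 mm above the bench. Origin at the centre of the foot's underside, z up. May be absent (None at the start).
- ornament3: Freshly gilded ornament (gold-coloured), 50 g: a foot 56 (x) x 44 (y) x 8 mm high, on whose middle stands a fleuron: a stem 20 mm wide with a disc 28 mm across at its top, 8 mm thick (thin along the ornament's own y), rising to about 45 mm above the bench. Origin at the centre of the foot's underside, z up. May be absent (None at the start).
- tweezers0: Self-closing steel tweezers, 122 mm long, 60 g, used upright, jaws down. Origin midway between the jaws at their bottom, z up the tweezers; jaws and arms move along own y. Jaws: z 0 to 16 mm, 12 mm wide along x, standing on an 8 mm strip at the start; they grip an 8 mm part with about 4 N. Fully squeezed they open to a gap of 30 mm.
- tweezers0_pads (a point): All tweezers are alike. Point midway between their finger pads: outer faces of the two arms, 61 to 79 mm above the jaw bottoms (point at 70), 12 mm wide along x, 48 mm apart over the outsides at rest. Squeezed together along y (about 15 N; grip with 25 N or more) to their stop, 40 mm apart, they open the jaws; let go, the jaws close. Tab top: 52 mm above.
- tweezers0_tab (a point): Middle of the flat rigid tab on top of these (as of all) tweezers: 10 mm thick along y, 22 mm wide along x; its top is 122 mm above the jaw bottoms and it is free to grip down to 107 mm (point at 115). Gripped here the tweezers can be carried without opening.
- tweezers0_eye (a point): Top of the inside of those tweezers' rigid eye, 103 mm above the jaw bottoms: the spot that rests on a hook. The eye is open along x; its opening is 18 mm wide along y and reaches 26 mm down from this point.
- tweezers1: Self-closing steel tweezers, 122 mm long, 60 g, used upright, jaws down. Origin midway between the jaws at their bottom, z up the tweezers; jaws and arms move along own y. Jaws: z 0 to 16 mm, 12 mm wide along x, standing on an 8 mm strip at the start; they grip an 8 mm part with about 4 N. Fully squeezed they open to a gap of 30 mm.
- tweezers1_eye (a point): Top of the inside of those tweezers' rigid eye, 103 mm above the jaw bottoms: the spot that rests on a hook. The eye is open along x; its opening is 18 mm wide along y and reaches 26 mm down from this point.
- tweezers2: Self-closing steel tweezers, 122 mm long, 60 g, used upright, jaws down. Origin midway between the jaws at their bottom, z up the tweezers; jaws and arms move along own y. Jaws: z 0 to 16 mm, 12 mm wide along x, standing on an 8 mm strip at the start; they grip an 8 mm part with about 4 N. Fully squeezed they open to a gap of 30 mm.
- tweezers2_eye (a point): Top of the inside of those tweezers' rigid eye, 103 mm above the jaw bottoms: the spot that rests on a hook. The eye is open along x; its opening is 18 mm wide along y and reaches 26 mm down from this point.
- tweezers3: Self-closing steel tweezers, 122 mm long, 60 g, used upright, jaws down. Origin midway between the jaws at their bottom, z up the tweezers; jaws and arms move along own y. Jaws: z 0 to 16 mm, 12 mm wide along x, standing on an 8 mm strip at the start; they grip an 8 mm part with about 4 N. Fully squeezed they open to a gap of 30 mm.
- tweezers3_eye (a point): Top of the inside of those tweezers' rigid eye, 103 mm above the jaw bottoms: the spot that rests on a hook. The eye is open along x; its opening is 18 mm wide along y and reaches 26 mm down from this point.
- stand: Fixed wooden parking strip for the tweezers: a base 230 (x) x 70 (y) x 15 mm high carrying an upright strip 210 mm long along x, 8 mm thick, up to 39 mm above the bench. The tweezers stand on the base, clamped on the strip, side by side. Origin at the centre of the base's underside.
- hook0 (a point): One of four hooks, 85 mm apart on the cross rail of the fixed drying rack. A level steel wire, 6 mm thick, pointing to its own -x (the robot's side), its free end upturned. This point is on top of the wire where an eye should hang, 193 mm above the bench; the free end is 33 mm further to -x and rises 8 mm above it; the cross rail is 32 mm to +x. No parts stand above or in front of it.
- hook1 (a point): One of four hooks, 85 mm apart on the cross rail of the fixed drying rack. A level steel wire, 6 mm thick, pointing to its own -x (the robot's side), its free end upturned. This point is on top of the wire where an eye should hang, 193 mm above the bench; the free end is 33 mm further to -x and rises 8 mm above it; the cross rail is 32 mm to +x. No parts stand above or in front of it.
- hook2 (a point): One of four hooks, 85 mm apart on the cross rail of the fixed drying rack. A level steel wire, 6 mm thick, pointing to its own -x (the robot's side), its free end upturned. This point is on top of the wire where an eye should hang, 193 mm above the bench; the free end is 33 mm further to -x and rises 8 mm above it; the cross rail is 32 mm to +x. No parts stand above or in front of it.
- hook3 (a point): One of four hooks, 85 mm apart on the cross rail of the fixed drying rack. A level steel wire, 6 mm thick, pointing to its own -x (the robot's side), its free end upturned. This point is on top of the wire where an eye should hang, 193 mm above the bench; the free end is 33 mm further to -x and rises 8 mm above it; the cross rail is 32 mm to +x. No parts stand above or in front of it.
- size_jar: Bystander, not to be disturbed: amber glass jar with a metal cap, 48 mm across, 75 mm high. Origin at its underside.
- offcut: Bystander, not to be disturbed: wooden block 90 x 45 x 28 mm. Origin at its underside.
- mop_brush: Bystander, not to be disturbed: brush lying on the bench. Origin at its underside.
- burnisher: Bystander, not to be disturbed: burnisher, a rod 150 mm long and 14 mm thick lying on the bench. Origin at its underside.
- clay_cup: Bystander, not to be disturbed: small terracotta bowl, 64 mm across, 50 mm high. Origin at its underside.

How it is judged:
By the outcome, as a careful person would: the job done as asked, in the order asked, and still so for the second after the job is handed in, with the robot touching nothing.
Of ornament0, ornament1, ornament2, ornament3 only 3 to 4 are there at a start; the rules pass over those that are not, and their reading is None.
At some moment in a run one of ornament0, ornament1, ornament2, ornament3 may be knocked a few centimetres aside while the robot is not near it.
It also fails if it takes over 210 s, if anything falls off the work surface, if the arm or the gripper's body presses on something with over 40 N, if the wrist force passes 120 N, or if a joint passes its speed limit or range.

## Working session

There is one attempt and no reset: what is moved stays moved. The work goes in short steps, each a Python script; the robot and the scene stay as the last script left them, time stands still between calls to the robot, and variables do not carry over. Pictures are saved under pics/ and viewed, at most 14 in all, crops included, and the job is handed in when it is done.

```bash
mkdir -p pics; python3 - <<'E'
from cell import *
import cv2,numpy as np
for n in("top","side"):
    s=snapshot(n); np.savez(n+".npz",**s)
    print(n,s["K"].tolist(),s["distortion"],s["rvec"],s["tvec"], -cv2.Rodrigues(np.array(s["rvec"]))[0].T@np.array(s["tvec"]))
    cv2.imwrite(f"pics/{n}0.png",cv2.resize(s["color"][:,:,::-1],(800,600),interpolation=cv2.INTER_CUBIC))
print(read_state())
E
```

```text
top [[485.2869480092101, 0.0, 257.9929293568624], [0.0, 485.2869480092101, 189.05754996329327], [0.0, 0.0, 1.0]] [-0.19773924  0.          0.          0.          0.        ] [ 2.15996065 -2.16075272  0.15692303] [0.00510974 0.61681631 1.34530799] [0.43610522 0.02463346 1.41405356]
side [[480.5456702445065, 0.0, 265.2688648986606], [0.0, 480.5456702445065, 195.92216708059885], [0.0, 0.0, 1.0]] [0.06588917 0.         0.         0.         0.        ] [ 0.7349441  -2.41270287  1.34022271] [0.49889027 0.29520219 1.31457261] [-0.12304818  1.07472263  0.94549849]
{'clock': 0.1, 'joint_pos': array([ 1.01361757e+00,  3.13339221e-01,  1.49836272e+00,  2.73038763e-06,
        1.33097973e+00, -2.23374566e-01]), 'dq': array([-0.00081684,  0.00081945, -0.00104351, -0.00190969, -0.00200333,
       -0.00131384]), 'joint_efforts': array([ 2.04136362e-03, -4.02807498e+01, -2.52642399e+01,  6.95682666e-02,
        3.42797488e-02, -5.95127949e-05]), 'tool_pos': array([0.1718984 , 0.49584443, 0.25224573]), 'eef_rot': array([-3.14053127e+00, -2.43828366e-04,  2.80778769e+00]), 'ft_force': array([-0.46538029,  0.10289408,  0.70077098]), 'ft_torque': array([-0.02833838,  0.01074181,  0.0435085 ]), 'grip_force': 0.0, 'opening': 0.9965404258726381}
```

View pics/top0.png

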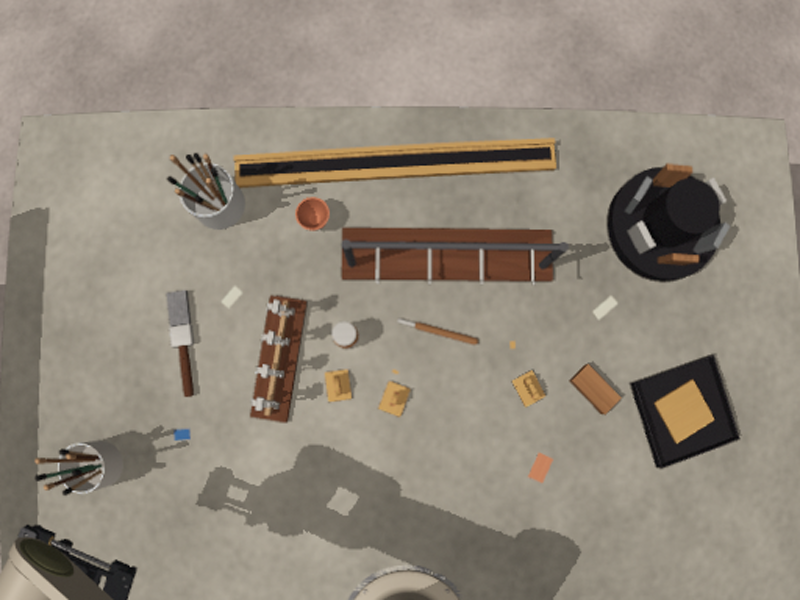

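View pics/side0.png

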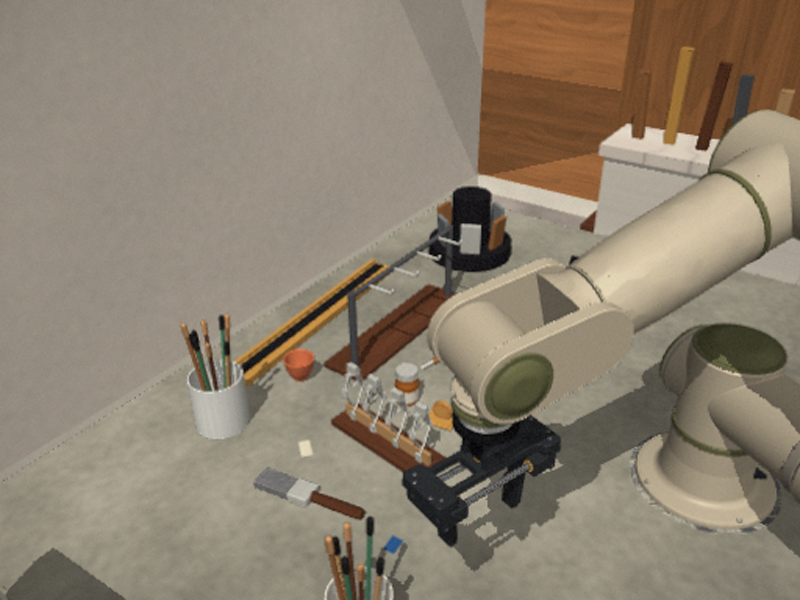

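The top view shows three ornaments at 800-scale pixels (338,385), (395,398) and (528,387). The stand with four tweezers is at about (280,358), and the rack hooks lie along row 262. I'll move the arm aside and take enlarged crops.

```bash
cat > h.py <<'E'
from cell import *
import cv2,numpy as np
from scipy.optimize import least_squares
def cam(s): return (np.array(s["K"]),np.array(s["distortion"]),np.array(s["rvec"]),np.array(s["tvec"]))
def ray(s,px):
    K,D,r,t=cam(s); R=cv2.Rodrigues(r)[0]
    u=cv2.undistortPoints(np.array([[px]],float),K,D)[0,0]
    d=R.T@np.array([u[0],u[1],1]); return -R.T@t,d/np.linalg.norm(d)
def at_z(s,px,z):
    c,d=ray(s,px); return c+d*(z-c[2])/d[2]
def tri(s1,p1,s2,p2):
    (a,d),(b,e)=ray(s1,p1),ray(s2,p2)
    k=np.linalg.lstsq(np.c_[d,-e],b-a,rcond=None)[0]
    P,Q=a+k[0]*d,b+k[1]*e; return (P+Q)/2,np.linalg.norm(P-Q)
def proj(s,P):
    K,D,r,t=cam(s); return cv2.projectPoints(np.atleast_2d(np.array(P,float)),r,t,K,D)[0][:,0]
def crop(s,x0,y0,w,h,k,name):
    im=cv2.resize(s["color"][y0:y0+h,x0:x0+w,::-1],None,fx=k,fy=k,interpolation=cv2.INTER_CUBIC)
    for i in range(0,w,20): cv2.putText(im,str(x0+i),(i*k,9),0,.33,(0,0,255),1); cv2.line(im,(i*k,10),(i*k,14),(0,0,255),1)
    for i in range(0,h,20): cv2.putText(im,str(y0+i),(0,i*k+4),0,.33,(255,0,0),1)
    cv2.imwrite(f"pics/{name}.png",im)
def load(n): return dict(np.load(n+".npz"))
def shoot(n,f):
    s=snapshot(n); np.savez(f+".npz",**s); return s
E
python3 - <<'E'
from h import *
j=read_state()["joint_pos"].copy()
j[1]=-0.1; move_joints(j)
j[0]=-1.5; move_joints(j)
t=shoot("top","top1"); s=shoot("side","side1")
crop(t,150,140,210,135,3,"t1"); crop(s,200,135,200,175,3,"s1")
crop(t,155,185,110,85,7,"t1b"); crop(s,200,225,115,80,6,"s1b")
print(read_state()["clock"])
E
```

```text
4.125
```

View pics/t1.png

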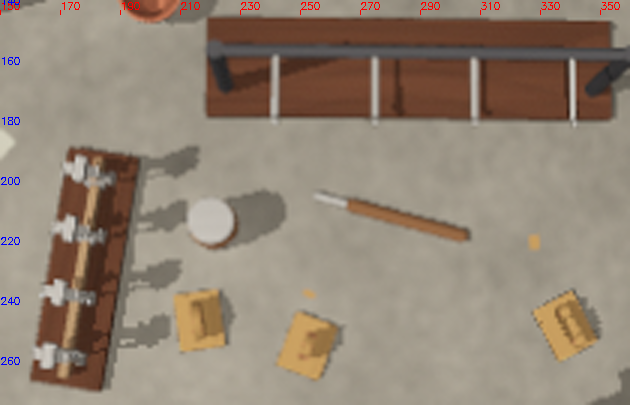

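View pics/s1.png

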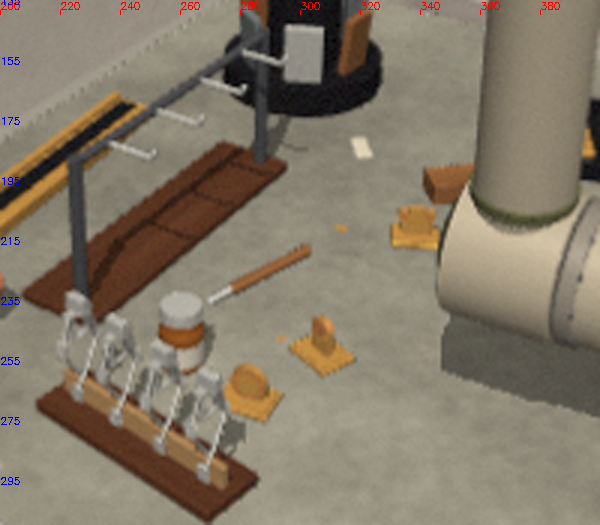

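View pics/t1b.png

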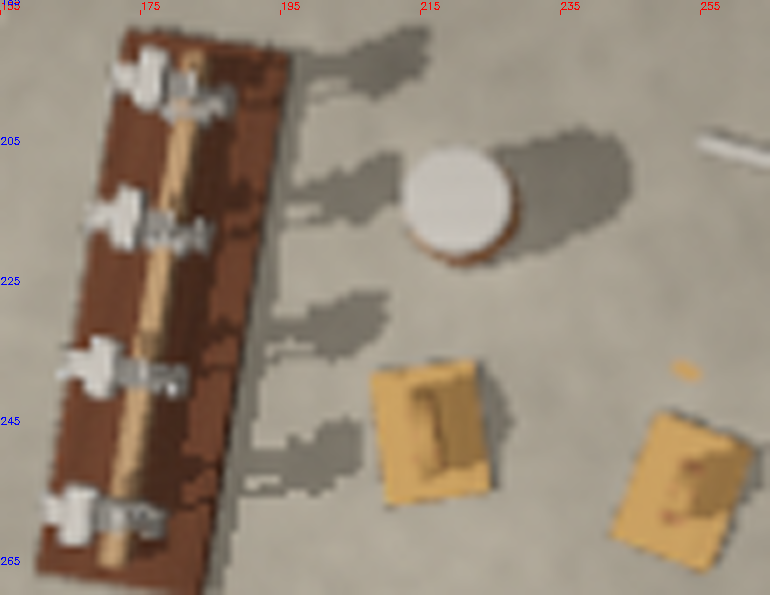

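View pics/s1b.png

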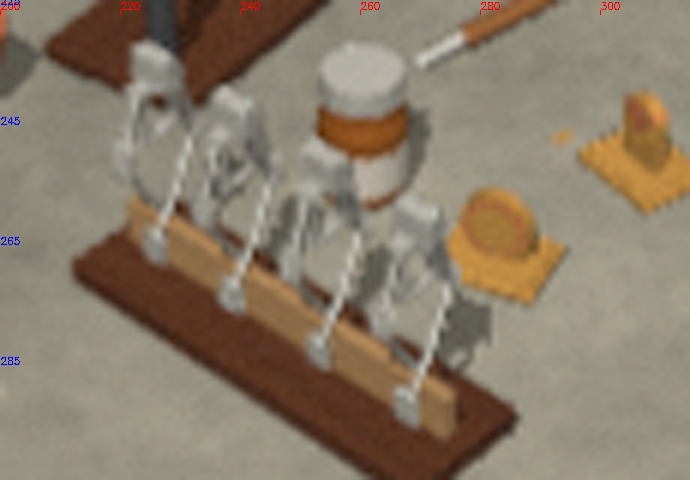

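Pixels below are in full-resolution image coordinates. The top crops show tweezer tabs near (176.7,196), (173,216), (170,237.3) and (166.3,258.7). Hook wires are at columns 241, 275, 308 and 341, with their ends at row 181. Foot centres are near (217,247), (252,255) and (339,248). The side crops show tab tops at (227,233), (239,241), (254,249.5) and (270,259). Next I'll triangulate these and overlay a model to check.

```bash
cat >> h.py <<'E'
def feet(s):
    """gold feet in the top view -> list of (x,y,yaw of long axis in (-pi/2,pi/2])"""
    k=4; im=cv2.resize(s["color"],None,fx=k,fy=k,interpolation=cv2.INTER_CUBIC)
    hsv=cv2.cvtColor(im,cv2.COLOR_RGB2HSV)
    m=cv2.inRange(hsv,(14,105,70),(28,255,255)); m[:,:200*k]=0; m[:222*k]=0; m[:,362*k:]=0
    out=[]
    for c in cv2.findContours(m,cv2.RETR_EXTERNAL,cv2.CHAIN_APPROX_NONE)[0]:
        if cv2.contourArea(c)<150*k*k: continue
        b=(cv2.boxPoints(cv2.minAreaRect(c))+.5)/k-.5
        P=np.array([at_z(s,p,.008)[:2] for p in b]); e=[P[1]-P[0],P[2]-P[1]]
        L=[np.linalg.norm(v) for v in e]; v=e[int(np.argmax(L))]
        y=np.arctan2(v[1],v[0]); y=(y+np.pi/2)%np.pi-np.pi/2
        out.append((*P.mean(0),y,max(L),min(L)))
    return sorted(out,key=lambda o:-o[1])
E
python3 - <<'E'
from h import *
np.set_printoptions(precision=4,suppress=True)
t,s=load("top1"),load("side1")
for o in feet(t): print("foot",np.array(o))
T=[(176.7,196),(173,216),(169.9,237.3),(166.3,258.7)]
S=[(226.7,233),(238.7,240.8),(254.2,249.5),(269.7,258.8)]
for a,b in zip(T,S): print("tab",*tri(t,a,s,b), at_z(t,a,.137))
a,b=at_z(t,(182.3,192.1),.039),at_z(t,(171,266),.039); print("strip",a,b,np.hypot(*(a-b)[:2]),"yaw",np.arctan2(*(a-b)[1::-1]))
c=[at_z(t,p,.015) for p in [(172.9,189),(196.4,192.4),(184,270.3),(160.4,266.4)]]; print("base",np.mean(c,0),"yaw",[np.arctan2(*(u-v)[1::-1]) for u,v in((c[0],c[3]),(c[1],c[2]))],np.linalg.norm(c[0]-c[3]))
HT=[(241.2,181),(274.8,181),(308,181),(341,181)]
HS=[(251.3,186),(267.5,175.3),(281.5,165.5),(296,155.5)]
for a,b in zip(HT,HS): print("hooktip",*tri(t,a,s,b), at_z(t,a,.201))
for x in(241.5,341.5):print("wire root",at_z(t,(x,161),.19))
E
```

```text
foot [0.4543 0.1259 0.1469 0.0546 0.0433]
foot [ 0.43    0.0215 -0.3624  0.0556  0.0437]
foot [ 0.4476 -0.2281  0.4653  0.0561  0.0442]
tab [0.5846 0.222  0.1364] 0.0018793506963628035 [0.5854 0.2224 0.137 ]
tab [0.5328 0.2318 0.1366] 0.0016468016792271127 [0.5321 0.2313 0.137 ]
tab [0.476  0.239  0.1358] 0.0005672372764268354 [0.4757 0.2387 0.137 ]
tab [0.4197 0.248  0.1354] 0.0007869895287844956 [0.4194 0.2475 0.137 ]
strip [0.6081 0.2216 0.039 ] [0.3976 0.2509 0.039 ] 0.21247258256042745 yaw -0.1382164789244253
base [0.5027 0.2349 0.015 ] yaw [np.float64(-0.1449338016508285), np.float64(-0.14689037022718165)] 0.22707293813497725
hooktip [0.6177 0.0501 0.1954] 0.0016047411253382149 [0.6162 0.0496 0.201 ]
hooktip [ 0.6171 -0.036   0.193 ] 0.0008730099920357021 [ 0.6163 -0.0353  0.201 ]
hooktip [ 0.6178 -0.1211  0.19  ] 0.0004172519602065636 [ 0.6164 -0.1197  0.201 ]
hooktip [ 0.616  -0.2073  0.1911] 0.004620430418176101 [ 0.6165 -0.2044  0.201 ]
wire root [0.6697 0.0492 0.19  ]
wire root [ 0.6705 -0.2092  0.19  ]
```

```bash
cat >> h.py <<'E'
YS=-.146
def stand_xy(x): return x,.2351-.147*(x-.5027)
HOOK=[(.648,.0495),(.648,-.0355),(.648,-.1205),(.648,-.2055)]
PAD,TAB=.0755,.1225     # TCP above jaw bottoms for squeezing pads / gripping tab
def att(y): return [np.pi,0,np.pi+y]
def st(msg):
    r=read_state(); print(msg,"t=%.1f"%r["clock"],"open %.3f"%r["opening"],"grip %.1f"%r["grip_force"],"F",np.round(r["ft_force"],1),"p",np.round(r["tool_pos"],4))
def pick(x):
    X,Y=stand_xy(x)
    set_gripper(.75,30); movep([X,Y,.26],att(YS))
    movel([X,Y,.015+PAD+.01],.15)
    if movel([X,Y,.015+PAD],.03,until_force=5): st("TOUCH")
    set_gripper(.3,32); st("squeezed")
    movel([X,Y,.18],.1); st("lifted")
def target(near,shot):
    fs=[f for f in feet(snapshot("top")) if abs(f[3]-.056)<.004 and abs(f[4]-.044)<.003]
    for f in fs: print(shot,np.round(f,4))
    f=[f for f in fs if np.hypot(f[0]-near[0],f[1]-near[1])<.07]
    return f[0][:3] if f else near
def clip(o,zj=.016):
    X,Y,w=o
    movel([X,Y,.19],.2,attitude=att(w))
    movel([X,Y,zj+PAD+.03],.12); movel([X,Y,zj+PAD],.05); st("at blade")
    for q in(.5,.53,.56,.75): set_gripper(q,32)
    st("let go")
def regrip(o,zj=.016):
    X,Y,w=o
    movel([X,Y,zj+TAB],.06); set_gripper(.0,25); st("tab")
    movel([X,Y,zj+TAB+.12],.08); st("up")
def hang(i):
    X,Y=HOOK[i]; zt=lambda E:E-.103+TAB
    movel([X-.12,Y,zt(.215)],.18,attitude=att(0))
    movel([X-.07,Y,zt(.207)],.1); movel([X,Y,zt(.207)],.06); st("in eye")
    print(movel([X,Y,zt(.190)],.03,until_force=2.0)); st("down")
    set_gripper(.2); set_gripper(.4); hold(.3)
    movel([X,Y,zt(.193)+.06],.12); st("hung")
E
python3 - <<'E'
from h import *
j=read_state()["joint_pos"].copy(); j[0]=.5; move_joints(j)
A=target((.4543,.1259,.1469),"pre")
pick(.4194)
A=target(A,"lift")
clip(A)
hold(.3)
t=shoot("top","top2"); s=shoot("side","side2")
crop(s,200,215,120,90,6,"s2")
E
```

```text
pre [0.4543 0.1259 0.1397 0.0547 0.0433]
pre [ 0.4298  0.0217 -0.3586  0.0552  0.0436]
pre [ 0.4473 -0.2281  0.479   0.056   0.0448]
squeezed t=10.5 open 0.458 grip 32.0 F [-0.5  0.1 -1.4] p [0.4193 0.2473 0.0904]
lifted t=11.6 open 0.460 grip 32.0 F [-0.8 -0.2 -0.3] p [0.4191 0.2472 0.1794]
lift [0.4512 0.0926 0.1426 0.0554 0.0436]
lift [ 0.4299  0.022  -0.3586  0.0552  0.0436]
lift [ 0.4474 -0.2281  0.4653  0.0559  0.0442]
at blade t=14.0 open 0.453 grip 32.0 F [-1.   0.3 -0.5] p [0.4513 0.0926 0.0916]
let go t=15.2 open 0.749 grip 0.0 F [-0.3 -0.7 -0.1] p [0.4512 0.0926 0.0915]
```

View pics/s2.png

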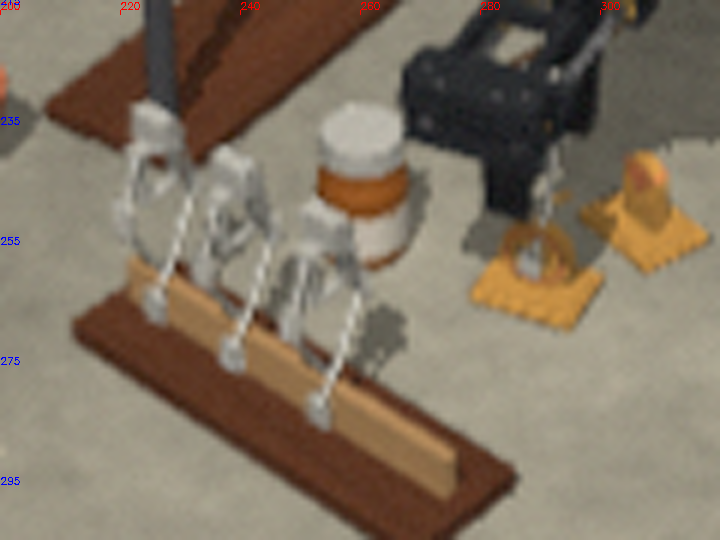

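The ornament had been knocked 33 mm to −y, and the second look picked that up. In the picture the jaws sit on the middle of the rosette at about (288,258), with the jar and the other tweezers untouched.

```bash
python3 - <<'E'
from h import *
A=(.4512,.0926,.1426)
regrip(A); hang(0)
t=shoot("top","top3"); s=shoot("side","side3")
crop(s,210,130,130,130,4,"s3")
for f in feet(t): print(np.round(f,4))
E
```

```text
tab t=17.4 open 0.113 grip 25.0 F [-0.9 -0.8 -0.2] p [0.4511 0.0926 0.1384]
up t=19.1 open 0.109 grip 25.0 F [-0.1 -0.2 -1.2] p [0.4511 0.0926 0.2581]
in eye t=21.7 open 0.107 grip 25.0 F [-0.2 -0.5 -1.1] p [0.6478 0.0495 0.2266]
True
down t=22.2 open 0.109 grip 25.0 F [-0.2  0.3  3.8] p [0.6479 0.0495 0.2123]
hung t=23.9 open 0.401 grip 0.0 F [-0.2 -0.6 -0.3] p [0.6478 0.0495 0.2716]
[ 0.4475 -0.228   0.4648  0.0565  0.0443]
```

View pics/s3.png

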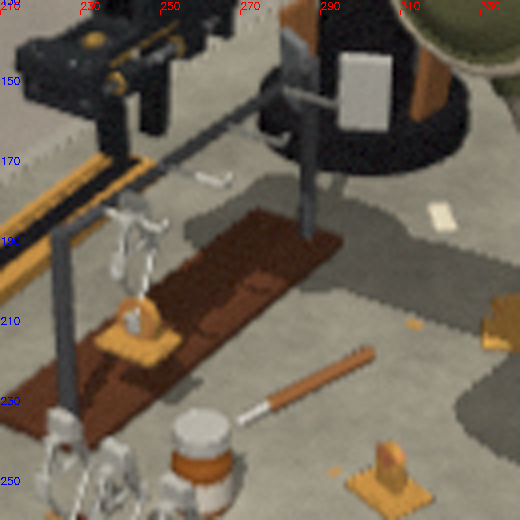

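The rosette hangs on hook 0, with its eye at about (240,183). Next is ornament B with the third pair of tweezers, onto hook 1.

```bash
python3 - <<'E'
from h import *
movel([.5,.12,.28],.2)
pick(.4757)
B=target((.4299,.022,-.3586),"lift")
clip(B); hold(.2)
s=shoot("side","side4")
regrip(B); hang(1)
movel([.5,.0,.28],.2)
s5=shoot("side","side5")
a=s["color"][200:290,250:370]; b=s5["color"][130:220,210:330]
cv2.imwrite("pics/s45.png",cv2.resize(np.vstack([a,b])[:,:,::-1],None,fx=3,fy=3,interpolation=cv2.INTER_CUBIC))
st("end")
E
```

```text
squeezed t=28.4 open 0.453 grip 32.0 F [ 0.1 -0.1  0.4] p [0.4756 0.239  0.0904]
lifted t=29.4 open 0.453 grip 32.0 F [ 0.3  0.2 -0.6] p [0.4754 0.239  0.1794]
lift [ 0.43    0.0215 -0.3707  0.0552  0.0439]
lift [ 0.4475 -0.2282  0.467   0.0559  0.0442]
at blade t=32.2 open 0.455 grip 32.0 F [-0.1 -0.2 -0.4] p [0.4301 0.0215 0.0916]
let go t=33.4 open 0.746 grip 0.0 F [ 0.   0.2 -0.9] p [0.43   0.0215 0.0915]
tab t=35.5 open 0.110 grip 25.0 F [-0.2  0.3 -0.2] p [0.4299 0.0215 0.1384]
up t=37.1 open 0.111 grip 25.0 F [-0.5 -0.8 -1.2] p [0.4298 0.0215 0.2581]
in eye t=39.9 open 0.108 grip 25.0 F [ 0.1 -1.2 -1. ] p [ 0.6479 -0.0355  0.2266]
True
down t=40.4 open 0.116 grip 25.0 F [-0.9  1.4  4.1] p [ 0.6479 -0.0355  0.2123]
hung t=42.1 open 0.399 grip 0.0 F [-0.1  0.6  0.2] p [ 0.6478 -0.0355  0.2716]
end t=43.1 open 0.402 grip 0.0 F [0.1 0.5 0.3] p [ 5.007e-01 -3.000e-04  2.796e-01]
```

View pics/s45.png

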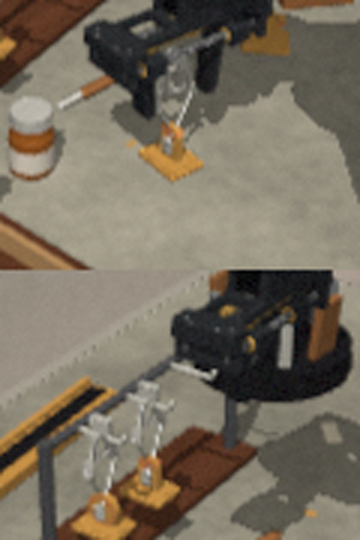

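Both hang properly, on hooks 0 and 1, at about (100,450) and (150,420) in the lower half of the picture. Next is the third ornament with the second pair, onto hook 2.

```bash
python3 - <<'E'
from h import *
movel([.5,.12,.28],.2)
pick(.5321)
C=target((.4475,-.2282,.467),"lift")
movel([.44,-.1,.19],.2); C=target(C,"again")
clip(C); hold(.2)
s=shoot("side","side6")
regrip(C); hang(2)
movel([.5,-.1,.28],.2)
j=read_state()["joint_pos"].copy(); j[1]-=.5; move_joints(j); j[0]=-1.5; move_joints(j)
s5=shoot("side","side7"); t=shoot("top","top7")
a=s["color"][160:250,280:400]; b=s5["color"][130:220,210:330]
cv2.imwrite("pics/s67.png",cv2.resize(np.vstack([a,b])[:,:,::-1],None,fx=3,fy=3,interpolation=cv2.INTER_CUBIC))
crop(t,150,140,210,135,3,"t7")
st("end")
E
```

```text
squeezed t=47.2 open 0.454 grip 32.0 F [ 0.4  0.3 -0.5] p [0.532  0.2307 0.0904]
lifted t=48.2 open 0.449 grip 32.0 F [-0.   0.7 -0.7] p [0.5318 0.2307 0.1793]
lift [ 0.4474 -0.2278  0.4653  0.056   0.0448]
at blade t=52.5 open 0.450 grip 32.0 F [ 0.4 -0.3 -0.9] p [ 0.4475 -0.2279  0.0916]
let go t=53.7 open 0.750 grip 0.0 F [-0.5 -0.1  1.3] p [ 0.4474 -0.2278  0.0915]
tab t=55.8 open 0.115 grip 25.0 F [-0.6  1.   1.3] p [ 0.4473 -0.2277  0.1385]
up t=57.4 open 0.110 grip 25.0 F [ 0.1 -0.9 -0.3] p [ 0.4473 -0.2277  0.2581]
in eye t=60.3 open 0.109 grip 25.0 F [-0.3  1.  -0.8] p [ 0.6478 -0.1205  0.2266]
True
down t=60.8 open 0.110 grip 25.0 F [-0.  -0.3  4.8] p [ 0.6479 -0.1205  0.2123]
hung t=62.5 open 0.401 grip 0.0 F [ 1.5 -0.2  0. ] p [ 0.6478 -0.1204  0.2716]
end t=66.1 open 0.399 grip 0.0 F [0.4 0.5 0.3] p [ 0.1448 -0.3891  0.5084]
```

View pics/s67.png

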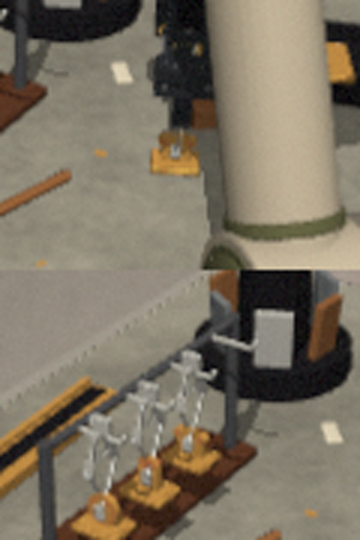

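View pics/t7.png

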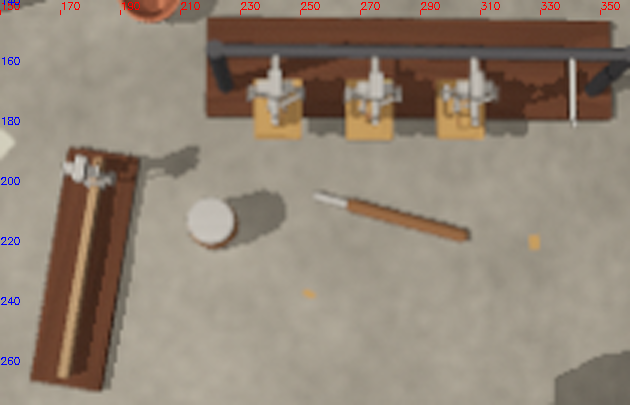

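Three now hang and the fourth pair stands unused. The arm covered the lower left of the first top view, so I'll check that area for a hidden fourth ornament before handing in.

```bash
python3 - <<'E'
from h import *
t=load("top7"); cv2.imwrite("pics/full.png",t["color"][:,:,::-1])
E
```

```text
(no output)
```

View pics/full.png

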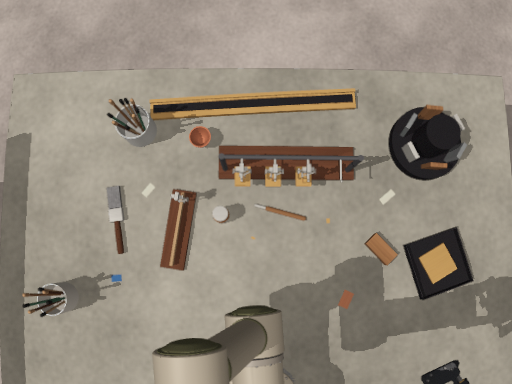

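There is no ornament left on the bench. The only other gold item is the leaf sheet on its black cushion at (437,263).

```bash
python3 -c "
from cell import *
print(finish_job())"
```

```text
the job is handed in; nothing more can be done
None
```

All three ornaments present hang by tweezers on hooks 0–2, the unused fourth pair is still clipped on its strip, and I handed the job in at about 66 s of the 210 s limit; no verdict was returned.

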